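Put the spice jar in the empty place of the rack

ROBOT

A 7-joint arm with a two-finger parallel gripper is mounted at the origin on a cart in front of the work surface, level with it; the furniture and walls round the work are solid. World frame = base frame: x ahead of the robot, y to its left, z up, the work surface at z = 0. Lengths are in m, angles in rad, forces in N, time in s.
With the tool pointing down it reaches from about 0.425 to 0.875 m from the base axis. Payload 4.7 kg.
Tool frame: the origin (TCP) lies at the very end of the fingers, on their centre line; the grasp point (between the pads) lies 19 mm behind it; z points along the fingers, y is the line along which they close (so a half turn about z gives the same grasp; the last joint's range is limited). The gripper opens to 87 mm and grips with 3 to 60 N. Pads are 19 mm wide; open, the fingers measure 117 mm over their backs; the gripper's body (75 mm by 190 mm) begins 51 mm behind the grasp point.
Start: joints at [1.248, 0.321, -0.07, 1.45, 0.023, 1.371, -0.057], TCP at [0.215, -0.614, 0.194] pointing down, gripper open.
Joint ranges: [-2.86, 2.86], [-0.3, 2.09], [-1.38, 1.24], [0.06, 2.45], [-1.56, 4.7], [0.09, 2.05], [-2.69, 2.69]. Speed limits (rad/s): [2.57, 2.57, 3.14, 3.14, 3.14, 3.14, 3.14].

INTERFACE

Orientations are given as a rotation vector (axis times angle).
In Python, from bench import ctrl, vision gives the robot as it stands.
- The arm moves only by the tool jog_arm, never from a script. Its argument "increments" is a list of rows, each an object of numbers: "tx", "ty", "tz": the shift along the tool's x, y, z in mm; "wx", "wy", "wz": the turn, a rotation vector about the tool's x, y, z in rad; "gripper": the opening, from 0 (shut) to 1 (fully open). In form: [{"tx": .., "ty": .., "tz": .., "wx": .., "wy": .., "wz": .., "gripper": ..}, ...]. A call has exactly 5 rows; each row is the pose to reach, as a shift and turn from the pose commanded when the call began, along the tool's axes at that moment; what a row does not reach only later rows make up. A row lasts 1/12 s, in which the tool goes at most 41.7 mm and 7.16 degrees, less where a joint would pass 70% of its speed; a pose out of reach is approached as far as the arm can. A call with a gripper value outside its range is refused whole. The fingers move at their own pace and stop on an object; "grip_force" is the grip in N (left out, the last holds). Time passes only in rows, so rows that repeat a pose let the fingers close, or fill a call up. It gives the time, the measured TCP pose, the force, the opening and the grip force at its end, in the units of the state.
- ctrl.get_state(): the state, without advancing time (a new reading comes with each control period).
- vision.get_image(name): name is "scene" or "top" or "wrist"; returns a dict with "color" (384x512x3 uint8, blue, green, red), "fx", "fy", "cx", "cy" (pixels), "extrinsics" (4x4, takes a point from world to camera coordinates). Camera axes: x right, y down, z forward; pixel columns grow to the right and rows downward; lengths in m; the calibration is good to about 2 mm. A picture is of the moment at which its call begins. There is no depth.
- ctrl.close_job(): hands the job in; it is judged then, once.
Trained networks look in the newest picture that a camera, given by its name, has taken for a name from the list of things; names that differ only in an ending like _2 or _b are one class to them, and where a whole thing is asked for, a point or a joint stands for the part that bears it (a point fixed in the world has none). Each returns a list of dicts, best first, with "conf" (0 to 1); they miss things now and then, are a little off and sometimes report something else, mostly with a low value. They report only what shows in the picture. A call takes as long as a camera call. They do not tell look-alikes from the thing itself.
- vision.spot_in(camera, thing): "bbox" ([left, top, right, bottom] in pixels, round what is visible of it).
The state is a dict: "time": time; "joint_positions": joint angles; "qd": joint speeds; "joint_torque": joint torques, N m; "position": TCP position; "tool_rot": TCP orientation; "ft_force": force on the tool from outside, world axes, zero at the start; "torque": the same for the moment, N m; "grip_width": opening from 0.0 (shut) to 1.0 (fully open); "grip_force": force on a finger pad.
Only numpy, scipy, OpenCV 4.12 (cv2) and the standard library are available. Lean on these libraries where they do the work, as an engineer would, in place of code of your own. Each camera call takes 0.05 s, during which the arm holds its last target. There are 200 camera calls.

TASK

One dark-capped spice jar has been left out on the worktop. Put it away in the small wooden rack: stand it upright on the floor of whichever of the three compartments is empty, and let go. Leave the salt shaker and the other spice jar standing in their own compartments.

Things in the scene. Friction and masses are not known exactly. Their poses are not given: they have to be found in the camera images.
- jar_centre (a point): The spice jar to put away: clear round jar with a cap dark brown at the side and speckled beige on top, 43 mm diameter, 96 mm tall, 0.08 to 0.15 kg, standing upright on the worktop to the right of the rack. This point is its centre, on the axis, 48 mm above its underside; z is its axis, up. The cap is the top 20 mm. It is round, so its yaw does not matter.
- caddy: Rack: pale wooden open tray, fixed, 210 mm long (its y axis), 74 mm deep (x), rim 30 mm above the worktop, turned up to 20 degrees. Origin: centre of its underside, on the worktop. Row of three square compartments, 62 mm inside, 6 mm walls, centres at y = -68, 0, +68 mm (x = 0), cork floor 10 mm above the worktop. Two are occupied; which one is empty varies.
- salt_centre (a point): Salt shaker with a domed grey top, 44 mm diameter, 90 mm tall, standing in one of the compartments. This point is its centre, 45 mm above its underside; z is its axis, up.
- spice_pale_centre (a point): The other spice jar, with a yellow cap, 42 mm diameter, 96 mm tall, standing in another compartment. This point is its centre, 48 mm above its underside; z is its axis, up.
Mind the look-alikes: they are no part of the job. Leave any turquoise look-alike of the part that bears jar_centre alone.

How it is judged:
By the outcome, as a careful person would: the job done as asked, in the order asked, and still so for the second after the job is handed in, with the robot touching nothing.
It also fails if it takes over 34 s, if anything falls off the work surface, if the arm or the gripper's body presses on something with over 40 N, if the wrist force passes 120 N, or if a joint passes its speed limit or range.

## Working session

There is one attempt and no reset: what is moved stays moved. The work goes in short steps, Python scripts to look and compute and a tool call to move; the robot and the scene stay as the last step left them, time stands still between calls to the robot, and variables do not carry over. Pictures are saved under pics/ and viewed, at most 10 in all, crops included, and the job is handed in when it is done.

Besides the shell and the picture viewer there is one more tool, called as name([rows], argument=value, ...), one row to a line, values as JSON. jog_arm: Moves the arm, as the interface text tells. Its arguments: {"type":"object","properties":{"increments":{"type":"array"},"grip_force":{"type":"number"}},"required":["increments"]}

```bash
mkdir -p pics
cat > h.py <<'E'
import numpy as np, cv2
from scipy.spatial.transform import Rotation as R
from bench import ctrl, vision
def ray(im,u,v):
    E=np.array(im["extrinsics"]); r=E[:3,:3]; c=-r.T@E[:3,3]
    return c, r.T@np.array([(u-im["cx"])/im["fx"],(v-im["cy"])/im["fy"],1])
def at(im,u,v,z):
    c,d=ray(im,u,v); return c+d*(z-c[2])/d[2]
def tool(p,s=None):
    s=s or ctrl.get_state(); return 1e3*R.from_rotvec(s["tool_rot"]).inv().apply(np.array(p)-s["position"])
E
python3 - <<'E'
from h import *
np.set_printoptions(precision=4,suppress=True)
s=ctrl.get_state();print(s["time"],s["position"],R.from_rotvec(s["tool_rot"]).as_matrix())
ims=[]
for c in ("top","scene"):
    im=vision.get_image(c);ims.append(im["color"]);print(c,im["fx"],ray(im,256,192))
    for t in ("jar_centre","caddy","salt_centre","spice_pale_centre"):
        for d in vision.spot_in(c,t)[:3]:
            b=d["bbox"];print(t,round(d["conf"],2),np.round(b),at(im,(b[0]+b[2])/2,(b[1]+b[3])/2,.05))
    cv2.imwrite(f"pics/{c}0.png",im["color"])
E
```

```text
0.0 [ 0.2145 -0.6129  0.1925] [[ 0.9438  0.3305 -0.0007]
 [ 0.3305 -0.9438  0.0017]
 [-0.0001 -0.0019 -1.    ]]
top 412.09933789579554 (array([ 0.433 , -0.0476,  0.8991]), array([ 0.0819,  0.0476, -0.9955]))
jar_centre 0.86 [357. 199. 393. 224.] [ 0.4547 -0.2478  0.05  ]
jar_centre 0.57 [317. 186. 345. 212.] [ 0.4835 -0.1604  0.05  ]
caddy 0.95 [163. 177. 268. 231.] [0.4813 0.0786 0.05  ]
salt_centre 0.68 [236. 203. 255. 219.] [0.4641 0.0164 0.05  ]
scene 412.1125837139068 (array([0.0477, 0.3161, 0.7146]), array([ 0.5122, -0.3982, -0.761 ]))
jar_centre 0.91 [293. 148. 316. 194.] [ 0.4791 -0.1548  0.05  ]
jar_centre 0.78 [333. 137. 357. 176.] [ 0.4561 -0.259   0.05  ]
caddy 0.83 [161. 204. 268. 263.] [0.4594 0.0979 0.05  ]
spice_pale_centre 0.78 [168. 205. 197. 253.] [0.5062 0.1419 0.05  ]
```

View pics/top0.png

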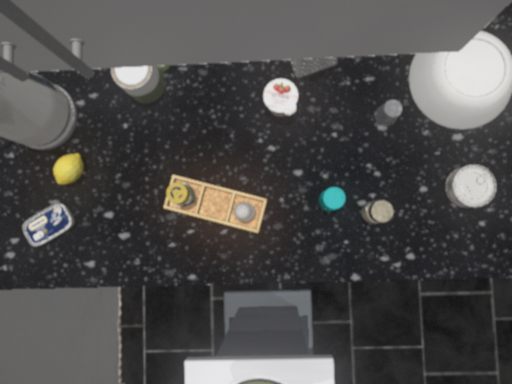

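View pics/scene0.png

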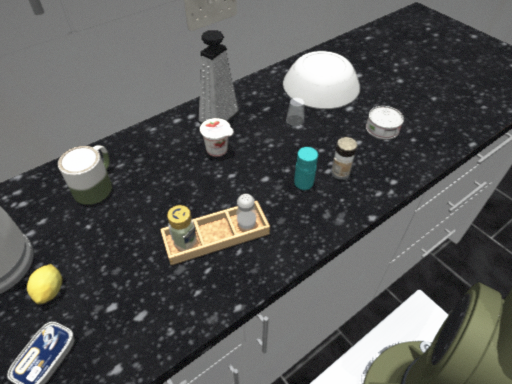

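The top picture shows the target jar (beige cap) at about (380,211) and the turquoise look-alike at (332,199). The rack's yellow jar is at (180,194) and its salt shaker at (244,212), so the middle compartment at about (214,204) is empty. The scene view agrees. Next I'll fit the jar and the rack.

```bash
cat >> h.py <<'E'
from scipy.optimize import least_squares
def proj(im,P):
    E=np.array(im["extrinsics"]); q=P@E[:3,:3].T+E[:3,3]
    return np.c_[im["fx"]*q[:,0]/q[:,2]+im["cx"],im["fy"]*q[:,1]/q[:,2]+im["cy"]]
def fitcyl(obs,r,h,x0,z0=0):
    a=np.linspace(0,2*np.pi,40)
    def f(p):
        C=np.vstack([np.c_[p[0]+r*np.cos(a),p[1]+r*np.sin(a),0*a+z] for z in (z0,z0+h)])
        return np.concatenate([np.r_[(q:=proj(im,C)).min(0),q.max(0)]-b for im,b in obs])
    s=least_squares(f,x0,loss="soft_l1"); return s.x,s.fun
E
python3 - <<'E'
from h import *
np.set_printoptions(precision=4,suppress=True)
T=vision.get_image("top");S=vision.get_image("scene")
def b(c,t,near):
    l=vision.spot_in(c,t); return np.array(min(l,key=lambda d:abs(d["bbox"][0]-near))["bbox"])
bt=b("top","jar_centre",357);bs=b("scene","jar_centre",333)
print(bt,bs,fitcyl([(T,bt),(S,bs)],.0215,.096,[.455,-.25]))
print("top",fitcyl([(T,bt)],.0215,.096,[.455,-.25])[0],"scene",fitcyl([(S,bs)],.0215,.096,[.455,-.25])[0])
for im,box in ((T,(155,165,280,240)),(S,(150,195,280,270))):
    x0,y0,x1,y1=box; hsv=cv2.cvtColor(im["color"],cv2.COLOR_BGR2HSV)
    m=cv2.inRange(hsv,(5,50,90),(28,255,255)); k=np.zeros_like(m);k[y0:y1,x0:x1]=m[y0:y1,x0:x1]
    k=cv2.morphologyEx(k,cv2.MORPH_CLOSE,np.ones((3,3)))
    cs=max(cv2.findContours(k,0,1)[0],key=cv2.contourArea)
    P=np.array([at(im,*c[0],.03)[:2] for c in cs])*1000
    print("rack",cv2.minAreaRect(P.astype(np.float32)))
t=T["color"][150:250,150:410];cv2.imwrite("pics/c1.png",cv2.resize(t,None,fx=3,fy=3,interpolation=cv2.INTER_CUBIC))
E
```

```text
[361.1 201.  391.6 222.2] [335.6 137.6 357.4 178. ] (array([ 0.4528, -0.2515]), array([-0.0751, -0.3732,  2.2058,  1.0161, -4.4284, -0.3835, -0.1018,
        2.4586]))
top [ 0.4534 -0.2491] scene [ 0.4532 -0.2577]
rack ((484.38323974609375, 84.17923736572266), (217.04080200195312, 80.05884552001953), 73.59544372558594)
rack ((500.0268249511719, 77.49798583984375), (212.54037475585938, 138.5708770751953), 73.58474731445312)
```

View pics/c1.png

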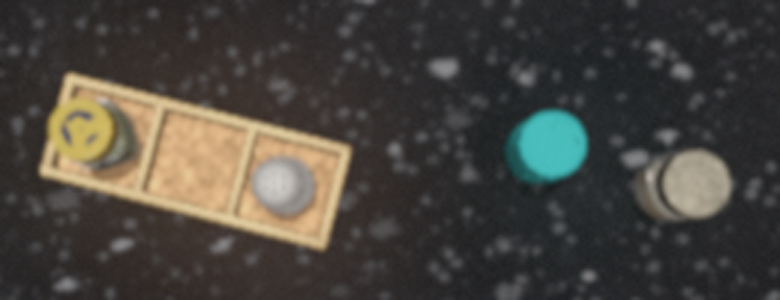

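The crop shows the middle compartment empty. Rack corners in the crop are about (68,73), (351,147), (326,248) and (40,175). The jar's cap is centred at about (697,184).

Run:
```python
from h import *
np.set_printoptions(precision=4,suppress=True)
T=vision.get_image("top")
C=[at(T,150+u/3,150+v/3,.03) for u,v in ((68,73),(351,147),(326,248),(40,175))]
print("rack",np.mean(C,0),[np.linalg.norm(C[i]-C[i-1]) for i in range(4)],"yaw",np.degrees(np.arctan2(*(C[0]-C[1])[1::-1])))
print("cap",at(T,150+697/3,150+184/3,.096))
s=ctrl.get_state();print(tool([.454,-.25,.18]),s["time"])
```

```text
rack [0.4831 0.0816 0.03  ] [np.float64(0.07537442470473342), np.float64(0.2092643268647078), np.float64(0.07304369523507331), np.float64(0.21011652109059872)] yaw 73.44984335044963
cap [ 0.4537 -0.2513  0.096 ]
[ 345.919  -264.0081   13.5814] 0.75
```

jog_arm([
  {"tx": 35, "ty": -26, "tz": 0, "wz": -0.1},
  {"tx": 70, "ty": -53, "tz": 0, "wz": -0.2},
  {"tx": 104, "ty": -79, "tz": 2, "wz": -0.3},
  {"tx": 138, "ty": -106, "tz": 4, "wz": -0.4},
  {"tx": 172, "ty": -132, "tz": 6, "wz": -0.5},
])

```text
validation failed for argument at $.in...
```

```bash
cat > n.py <<'E'
from h import *
import sys
np.set_printoptions(precision=3,suppress=True)
p=[float(x) for x in sys.argv[1:4]]; s=ctrl.get_state()
M=R.from_euler("z",-16.5,degrees=True).as_matrix()[:,:2]; y=M[:,0]; z=np.array([0,0,-1.]); x=np.cross(y,z)
r=R.from_rotvec(s["tool_rot"]).inv()*R.from_matrix(np.c_[x,y,z])
print("t",s["time"],"pos",np.array(s["position"]),"shift",tool(p,s),"turn",r.as_rotvec(),"w",s["grip_width"],"F",np.array(s["ft_force"]))
E
python3 n.py .4537 -.251 .17
```

```text
t 0.75 pos [ 0.215 -0.614  0.194] shift [ 345.306 -263.165   23.582] turn [ 0.     0.    -0.946] w 1.0013535786225896 F [0.551 0.346 0.432]
```

jog_arm([
  {"tx": 32, "ty": -24, "tz": 0, "wx": 0, "wy": 0, "wz": -0.1, "gripper": 1},
  {"tx": 64, "ty": -49, "tz": 0, "wx": 0, "wy": 0, "wz": -0.2, "gripper": 1},
  {"tx": 96, "ty": -73, "tz": 2, "wx": 0, "wy": 0, "wz": -0.3, "gripper": 1},
  {"tx": 128, "ty": -98, "tz": 4, "wx": 0, "wy": 0, "wz": -0.4, "gripper": 1},
  {"tx": 160, "ty": -122, "tz": 6, "wx": 0, "wy": 0, "wz": -0.5, "gripper": 1},
])

```text
time: 1.17
position: [0.3263, -0.4437, 0.1877]
tool_rot: [2.867, 1.283, -0.0]
ft_force: [1.2, -1.1, 0.1]
grip_width: 0.998
grip_force: 0.0
```

```bash
python3 n.py .4537 -.251 .17
```

```text
t 1.1667 pos [ 0.326 -0.444  0.188] shift [228.639 -33.417  17.65 ] turn [ 0.001  0.    -0.441] w 0.9978328796760312 F [ 1.207 -1.138  0.135]
```

jog_arm([
  {"tx": 38, "ty": -6, "tz": 3, "wx": 0, "wy": 0, "wz": -0.1, "gripper": 1},
  {"tx": 76, "ty": -12, "tz": 6, "wx": 0, "wy": 0, "wz": -0.2, "gripper": 1},
  {"tx": 114, "ty": -18, "tz": 9, "wx": 0, "wy": 0, "wz": -0.3, "gripper": 1},
  {"tx": 145, "ty": -24, "tz": 12, "wx": 0, "wy": 0, "wz": -0.4, "gripper": 1},
  {"tx": 165, "ty": -27, "tz": 15, "wx": 0, "wy": 0, "wz": -0.44, "gripper": 1},
])

```text
time: 1.58
position: [0.4181, -0.3011, 0.1729]
tool_rot: [2.515, 1.882, 0.001]
ft_force: [0.2, -0.7, 0.6]
grip_width: 1.001
grip_force: 0.0
```

```bash
python3 n.py .4537 -.251 .17
python3 - <<'E'
from h import *
np.set_printoptions(precision=4,suppress=True)
W=vision.get_image("wrist");cv2.imwrite("pics/w1.png",W["color"])
for d in vision.spot_in("wrist","jar_centre")[:3]:
    b=np.array(d["bbox"]);print(d["conf"],b); 
    if min(b[0],b[1])>2 and b[2]<509 and b[3]<381: print(fitcyl([(W,b)],.0215,.096,[.454,-.251]))
E
python3 n.py .4537 -.251 .17
```

```text
t 1.5833 pos [ 0.418 -0.301  0.173] shift [58.08  20.029  2.915] turn [ 0.001 -0.     0.002] w 1.0006622092044508 F [ 0.172 -0.671  0.63 ]
0.59 [251.9  92.6 307.  145.3]
(array([ 0.4551, -0.2506]), array([ 0.511 , -1.1306, -0.5085,  1.3384]))
0.55 [253.1   1.5 315.7  39.5]
t 1.6833 pos [ 0.418 -0.301  0.172] shift [58.064 19.791  2.511] turn [ 0.    -0.001  0.   ] w 1.0010082659727282 F [-0.668 -0.091 -0.326]
```

View pics/w1.png

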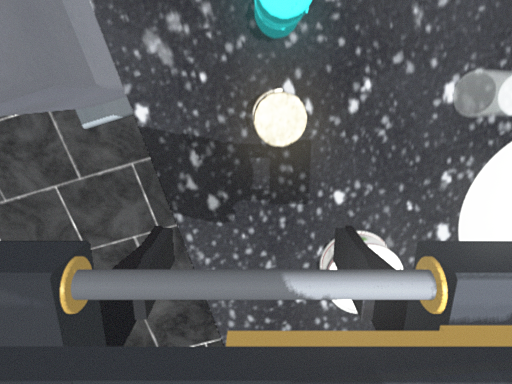

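The wrist view shows the jar's cap at about (280,118) and the turquoise jar well away at (282,10). The fit agrees, so I'll move over the jar and descend.

jog_arm([
  {"tx": 29, "ty": 10, "tz": 0, "wx": 0, "wy": 0, "wz": 0, "gripper": 1},
  {"tx": 50, "ty": 18, "tz": 0, "wx": 0, "wy": 0, "wz": 0, "gripper": 1},
  {"tx": 58, "ty": 21, "tz": 15, "wx": 0, "wy": 0, "wz": 0, "gripper": 1},
  {"tx": 58, "ty": 21, "tz": 35, "wx": 0, "wy": 0, "wz": 0, "gripper": 1},
  {"tx": 58, "ty": 21, "tz": 55, "wx": 0, "wy": 0, "wz": 0, "gripper": 1},
])

```text
time: 2.1
position: [0.4532, -0.257, 0.1175]
tool_rot: [2.523, 1.868, -0.0]
ft_force: [-0.3, -0.3, -1.3]
grip_width: 1.002
grip_force: 0.0
```

```bash
python3 n.py .4545 -.251 .052
```

```text
t 2.1 pos [ 0.453 -0.257  0.117] shift [ 6.236 -0.658 65.488] turn [ 0.002  0.001 -0.008] w 1.002156252640364 F [-0.253 -0.323 -1.261]
```

jog_arm([
  {"tx": 0, "ty": 0, "tz": 0, "wx": 0, "wy": 0, "wz": 0, "gripper": 1},
  {"tx": 0, "ty": 0, "tz": 5, "wx": 0, "wy": 0, "wz": 0, "gripper": 1},
  {"tx": 0, "ty": 0, "tz": 10, "wx": 0, "wy": 0, "wz": 0, "gripper": 1},
  {"tx": 0, "ty": 0, "tz": 12, "wx": 0, "wy": 0, "wz": 0, "gripper": 1},
  {"tx": 0, "ty": 0, "tz": 12, "wx": 0, "wy": 0, "wz": 0, "gripper": 1},
])

```text
time: 2.52
position: [0.4529, -0.256, 0.1058]
tool_rot: [2.523, 1.871, -0.0]
ft_force: [-0.1, 0.1, -0.3]
grip_width: 1.002
grip_force: 0.0
```

```bash
python3 n.py .4545 -.251 .052
```

```text
t 2.5167 pos [ 0.453 -0.256  0.106] shift [ 5.294  0.062 53.837] turn [ 0.     0.    -0.007] w 1.0020413699445783 F [-0.103  0.143 -0.327]
```

jog_arm([
  {"tx": 5, "ty": 0, "tz": 0, "wx": 0, "wy": 0, "wz": -0.007, "gripper": 1},
  {"tx": 5, "ty": 0, "tz": 15, "wx": 0, "wy": 0, "wz": -0.007, "gripper": 1},
  {"tx": 5, "ty": 0, "tz": 35, "wx": 0, "wy": 0, "wz": -0.007, "gripper": 1},
  {"tx": 5, "ty": 0, "tz": 50, "wx": 0, "wy": 0, "wz": -0.007, "gripper": 1},
  {"tx": 5, "ty": 0, "tz": 53, "wx": 0, "wy": 0, "wz": -0.007, "gripper": 1},
])

```text
time: 2.93
position: [0.453, -0.2496, 0.0507]
tool_rot: [-2.513, -1.88, 0.002]
ft_force: [-1.0, 0.7, 0.4]
grip_width: 0.997
grip_force: 0.0
```

jog_arm([
  {"tx": 0, "ty": 0, "tz": 0, "wx": 0, "wy": 0, "wz": 0, "gripper": 0.6},
  {"tx": 0, "ty": 0, "tz": 0, "wx": 0, "wy": 0, "wz": 0, "gripper": 0.5},
  {"tx": 0, "ty": 0, "tz": 0, "wx": 0, "wy": 0, "wz": 0, "gripper": 0.3},
  {"tx": 0, "ty": 0, "tz": 0, "wx": 0, "wy": 0, "wz": 0, "gripper": 0.3},
  {"tx": 0, "ty": 0, "tz": 0, "wx": 0, "wy": 0, "wz": 0, "gripper": 0.3},
], grip_force=15)

```text
time: 3.35
position: [0.4549, -0.251, 0.0535]
tool_rot: [2.515, 1.88, 0.001]
ft_force: [0.8, -0.5, -0.4]
grip_width: 0.708
grip_force: 0.0
```

```bash
python3 n.py .4545 -.251 .052
```

```text
t 3.35 pos [ 0.455 -0.251  0.053] shift [-0.105 -0.405  1.459] turn [0.002 0.001 0.001] w 0.7081641296848363 F [ 0.784 -0.507 -0.382]
```

Well aligned; keep closing.

jog_arm([
  {"tx": 0, "ty": 0, "tz": 0, "wx": 0, "wy": 0, "wz": 0, "gripper": 0.3},
  {"tx": 0, "ty": 0, "tz": 0, "wx": 0, "wy": 0, "wz": 0, "gripper": 0.3},
  {"tx": 0, "ty": 0, "tz": 0, "wx": 0, "wy": 0, "wz": 0, "gripper": 0.3},
  {"tx": 0, "ty": 0, "tz": 0, "wx": 0, "wy": 0, "wz": 0, "gripper": 0.3},
  {"tx": 0, "ty": 0, "tz": 0, "wx": 0, "wy": 0, "wz": 0, "gripper": 0.3},
], grip_force=15)

```text
time: 3.77
position: [0.4545, -0.2508, 0.0527]
tool_rot: [2.516, 1.881, 0.0]
ft_force: [0.7, -0.7, 1.5]
grip_width: 0.482
grip_force: 15.0
```

jog_arm([
  {"tx": 0, "ty": 0, "tz": 0, "wx": 0, "wy": 0, "wz": 0, "gripper": 0.3},
  {"tx": 0, "ty": 0, "tz": 0, "wx": 0, "wy": 0, "wz": 0, "gripper": 0.3},
  {"tx": 0, "ty": 0, "tz": 0, "wx": 0, "wy": 0, "wz": 0, "gripper": 0.3},
  {"tx": 0, "ty": 0, "tz": 0, "wx": 0, "wy": 0, "wz": 0, "gripper": 0.3},
  {"tx": 0, "ty": 0, "tz": 0, "wx": 0, "wy": 0, "wz": 0, "gripper": 0.3},
], grip_force=15)

```text
time: 4.18
position: [0.4545, -0.2508, 0.0527]
tool_rot: [2.516, 1.881, 0.0]
ft_force: [-0.4, -0.7, 2.3]
grip_width: 0.488
grip_force: 15.0
```

Gripped: 0.488 × 87 mm ≈ 42.5 mm, close to the 43 mm jar. Lifting.

jog_arm([
  {"tx": 0, "ty": 0, "tz": -15, "wx": 0, "wy": 0, "wz": 0, "gripper": 0.3},
  {"tx": 0, "ty": 0, "tz": -45, "wx": 0, "wy": 0, "wz": 0, "gripper": 0.3},
  {"tx": 0, "ty": 0, "tz": -80, "wx": 0, "wy": 0, "wz": 0, "gripper": 0.3},
  {"tx": 0, "ty": 0, "tz": -115, "wx": 0, "wy": 0, "wz": 0, "gripper": 0.3},
  {"tx": 0, "ty": 0, "tz": -140, "wx": 0, "wy": 0, "wz": 0, "gripper": 0.3},
])

```text
time: 4.6
position: [0.4546, -0.2507, 0.195]
tool_rot: [2.515, 1.88, 0.001]
ft_force: [0.4, -0.8, -1.0]
grip_width: 0.485
grip_force: 15.0
```

jog_arm([
  {"tx": 0, "ty": 0, "tz": 0, "wx": 0, "wy": 0, "wz": 0, "gripper": 0.3},
  {"tx": 20, "ty": 0, "tz": 0, "wx": 0, "wy": 0, "wz": 0, "gripper": 0.3},
  {"tx": 50, "ty": -5, "tz": 0, "wx": 0, "wy": 0, "wz": 0, "gripper": 0.3},
  {"tx": 80, "ty": -10, "tz": 0, "wx": 0, "wy": 0, "wz": 0, "gripper": 0.3},
  {"tx": 110, "ty": -15, "tz": 0, "wx": 0, "wy": 0, "wz": 0, "gripper": 0.3},
])

```text
time: 5.02
position: [0.4702, -0.1397, 0.1912]
tool_rot: [-2.516, -1.879, 0.002]
ft_force: [1.0, 0.4, -0.9]
grip_width: 0.488
grip_force: 15.0
```

```bash
python3 n.py .4831 .0816 .195
```

```text
t 5.0167 pos [ 0.47  -0.14   0.191] shift [215.817 -50.487  -3.595] turn [-0.002 -0.    -0.   ] w 0.487545103983735 F [ 0.99   0.387 -0.924]
```

jog_arm([
  {"tx": 35, "ty": -8, "tz": 0, "wx": 0, "wy": 0, "wz": 0, "gripper": 0.3},
  {"tx": 70, "ty": -16, "tz": 0, "wx": 0, "wy": 0, "wz": 0, "gripper": 0.3},
  {"tx": 105, "ty": -25, "tz": 0, "wx": 0, "wy": 0, "wz": 0, "gripper": 0.3},
  {"tx": 140, "ty": -34, "tz": 0, "wx": 0, "wy": 0, "wz": 0, "gripper": 0.3},
  {"tx": 165, "ty": -40, "tz": 0, "wx": 0, "wy": 0, "wz": 0, "gripper": 0.3},
])

```text
time: 5.43
position: [0.4782, 0.0325, 0.1915]
tool_rot: [-2.512, -1.884, 0.001]
ft_force: [1.1, -0.2, -1.1]
grip_width: 0.485
grip_force: 15.0
```

jog_arm([
  {"tx": 20, "ty": -5, "tz": 0, "wx": 0, "wy": 0, "wz": 0, "gripper": 0.3},
  {"tx": 38, "ty": -9, "tz": 0, "wx": 0, "wy": 0, "wz": 0, "gripper": 0.3},
  {"tx": 46, "ty": -10, "tz": 0, "wx": 0, "wy": 0, "wz": 0, "gripper": 0.3},
  {"tx": 46, "ty": -10, "tz": 0, "wx": 0, "wy": 0, "wz": 0, "gripper": 0.3},
  {"tx": 46, "ty": -10, "tz": 0, "wx": 0, "wy": 0, "wz": 0, "gripper": 0.3},
])

```text
time: 5.85
position: [0.4824, 0.0747, 0.1918]
tool_rot: [-2.516, -1.881, 0.002]
ft_force: [0.2, -1.4, -1.4]
grip_width: 0.488
grip_force: 15.0
```

```bash
python3 n.py .4831 .0816 .195
python3 - <<'E'
from h import *
S=vision.get_image("scene")["color"];W=vision.get_image("wrist")["color"]
cv2.imwrite("pics/p1.png",np.hstack([cv2.resize(S[90:290,120:320],(400,400)),cv2.resize(W,(400,300),interpolation=3) if 0 else cv2.copyMakeBorder(cv2.resize(W,(400,300)),0,100,0,0,0)]))
E
python3 n.py .4831 .0816 .195
```

```text
t 5.85 pos [0.482 0.075 0.192] shift [ 6.765 -1.307 -3.196] turn [-0.001  0.001  0.001] w 0.4880111820731627 F [ 0.187 -1.373 -1.396]
t 5.95 pos [0.483 0.074 0.192] shift [ 7.652 -1.894 -2.952] turn [-0.001  0.001 -0.001] w 0.4874881735537795 F [ 1.238 -0.443 -1.319]
```

View pics/p1.png

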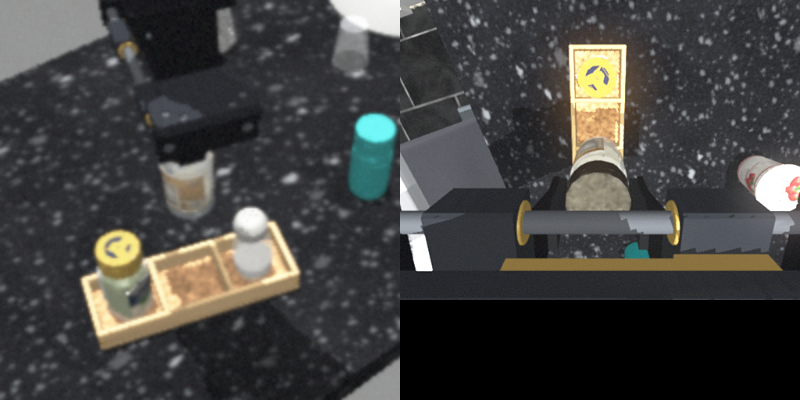

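The jar hangs upright above the rack and the neighbours are undisturbed. In the right half, the far rack corners are at about (569,45) and (626,45). I'll overlay the predicted rack on the wrist view to check the rack estimate.

Run:
```python
from h import *
W=vision.get_image("wrist");I=cv2.resize(W["color"][30:210,180:330],None,fx=3.3,fy=3.3,interpolation=cv2.INTER_CUBIC)
a=np.radians(73.5);ay=np.array([np.cos(a),np.sin(a),0]);ax=np.array([ay[1],-ay[0],0]);c=np.array([.4831,.0816,.03])
for L in ([(-37,105),(37,105),(37,0)],[(-37,105),(-37,0)],[(-31,37),(31,37)],[(-31,99),(31,99)]):
    P=np.array([c+ax*x/1e3+ay*y/1e3 for x,y in L]);q=((proj(W,P)-[180,30]+.5)*3.3).astype(np.int32)
    cv2.polylines(I,[q],False,(255,0,255),1)
cv2.imwrite("pics/w2.png",I)
```

```text
(no output)
```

View pics/w2.png

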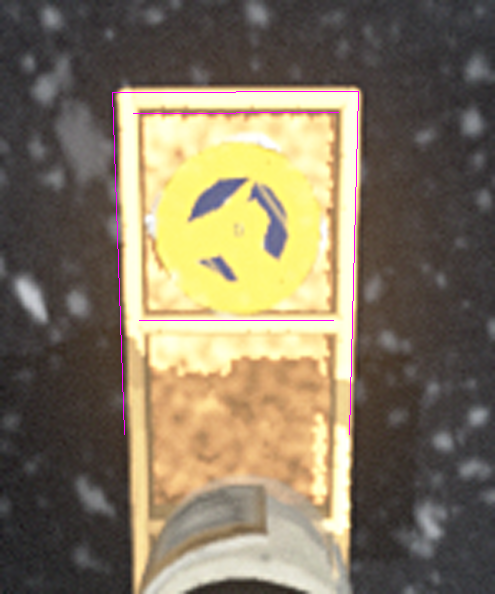

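The overlay matches within about 1 mm. The rack is about 1 mm further right and further out, so I'll shift by that and descend.

jog_arm([
  {"tx": 5, "ty": -1, "tz": 0, "wx": 0, "wy": 0, "wz": 0, "gripper": 0.3},
  {"tx": 8.5, "ty": -1, "tz": 0, "wx": 0, "wy": 0, "wz": 0, "gripper": 0.3},
  {"tx": 8.5, "ty": -1, "tz": 20, "wx": 0, "wy": 0, "wz": 0, "gripper": 0.3},
  {"tx": 8.5, "ty": -1, "tz": 45, "wx": 0, "wy": 0, "wz": 0, "gripper": 0.3},
  {"tx": 8.5, "ty": -1, "tz": 65, "wx": 0, "wy": 0, "wz": 0, "gripper": 0.3},
])

```text
time: 6.42
position: [0.4843, 0.0841, 0.1266]
tool_rot: [2.516, 1.88, 0.0]
ft_force: [-0.3, -0.2, -1.8]
grip_width: 0.485
grip_force: 15.0
```

jog_arm([
  {"tx": 0, "ty": 0, "tz": 10, "wx": 0, "wy": 0, "wz": 0, "gripper": 0.3},
  {"tx": 0, "ty": 0, "tz": 20, "wx": 0, "wy": 0, "wz": 0, "gripper": 0.3},
  {"tx": 0, "ty": 0, "tz": 25, "wx": 0, "wy": 0, "wz": 0, "gripper": 0.3},
  {"tx": 0, "ty": 0, "tz": 25, "wx": 0, "wy": 0, "wz": 0, "gripper": 0.3},
  {"tx": 0, "ty": 0, "tz": 25, "wx": 0, "wy": 0, "wz": 0, "gripper": 0.3},
])

```text
time: 6.83
position: [0.4848, 0.0842, 0.1031]
tool_rot: [2.516, 1.881, 0.001]
ft_force: [-0.3, -0.4, -1.2]
grip_width: 0.486
grip_force: 15.0
```

```bash
python3 n.py .4843 .0823 .064
```

```text
t 6.8333 pos [0.485 0.084 0.103] shift [-2.019 -0.01  39.142] turn [ 0.001 -0.     0.001] w 0.4860912904790052 F [-0.282 -0.418 -1.19 ]
```

jog_arm([
  {"tx": -1.5, "ty": 0, "tz": 5, "wx": 0, "wy": 0, "wz": 0, "gripper": 0.3},
  {"tx": -1.5, "ty": 0, "tz": 18, "wx": 0, "wy": 0, "wz": 0, "gripper": 0.3},
  {"tx": -1.5, "ty": 0, "tz": 30, "wx": 0, "wy": 0, "wz": 0, "gripper": 0.3},
  {"tx": -1.5, "ty": 0, "tz": 36, "wx": 0, "wy": 0, "wz": 0, "gripper": 0.3},
  {"tx": -1.5, "ty": 0, "tz": 38, "wx": 0, "wy": 0, "wz": 0, "gripper": 0.3},
])

```text
time: 7.25
position: [0.4829, 0.0824, 0.0633]
tool_rot: [-2.515, -1.88, 0.003]
ft_force: [-0.3, 0.9, -1.6]
grip_width: 0.486
grip_force: 15.0
```

jog_arm([
  {"tx": 0, "ty": 0, "tz": 0, "wx": 0, "wy": 0, "wz": 0, "gripper": 0.3},
  {"tx": 0, "ty": 0, "tz": 0.5, "wx": 0, "wy": 0, "wz": 0, "gripper": 0.3},
  {"tx": 0, "ty": 0, "tz": 1, "wx": 0, "wy": 0, "wz": 0, "gripper": 0.3},
  {"tx": 0, "ty": 0, "tz": 1, "wx": 0, "wy": 0, "wz": 0, "gripper": 0.3},
  {"tx": 0, "ty": 0, "tz": 1, "wx": 0, "wy": 0, "wz": 0, "gripper": 0.3},
])

```text
time: 7.67
position: [0.4842, 0.0826, 0.0639]
tool_rot: [2.516, 1.881, 0.001]
ft_force: [-0.1, -0.0, -1.3]
grip_width: 0.488
grip_force: 15.0
```

```bash
python3 n.py .4843 .0823 .063
python3 - <<'E'
from h import *
S=vision.get_image("scene")["color"];cv2.imwrite("pics/p2.png",cv2.resize(S[110:290,140:300],None,fx=3,fy=3))
E
```

```text
t 7.6667 pos [0.484 0.083 0.064] shift [-0.256  0.228  0.878] turn [ 0.001 -0.     0.001] w 0.4876346238966566 F [-0.106 -0.005 -1.276]
```

View pics/p2.png

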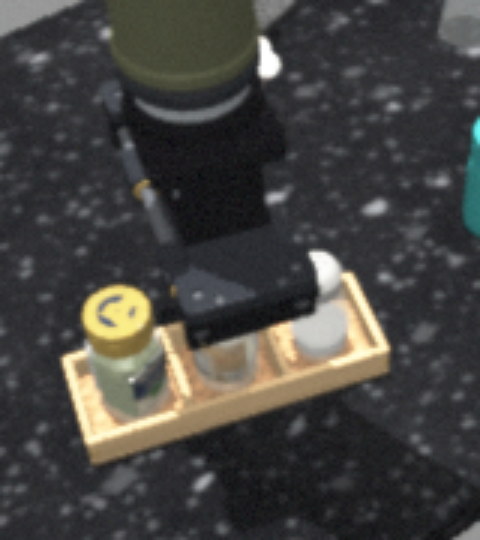

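The jar is inside the middle compartment at about (225,355), with both neighbours upright. It's about 1 mm off the floor, so I'll lower it the rest and release.

jog_arm([
  {"tx": 0, "ty": 0, "tz": 0.6, "wx": 0, "wy": 0, "wz": 0, "gripper": 0.3},
  {"tx": 0, "ty": 0, "tz": 1.2, "wx": 0, "wy": 0, "wz": 0, "gripper": 0.3},
  {"tx": 0, "ty": 0, "tz": 1.5, "wx": 0, "wy": 0, "wz": 0, "gripper": 0.3},
  {"tx": 0, "ty": 0, "tz": 1.5, "wx": 0, "wy": 0, "wz": 0, "gripper": 0.3},
  {"tx": 0, "ty": 0, "tz": 1.5, "wx": 0, "wy": 0, "wz": 0, "gripper": 0.3},
])

```text
time: 8.13
position: [0.4843, 0.0827, 0.0627]
tool_rot: [2.516, 1.881, 0.001]
ft_force: [-1.3, 0.8, 4.5]
grip_width: 0.488
grip_force: 15.0
```

jog_arm([
  {"tx": 0, "ty": 0, "tz": 0, "wx": 0, "wy": 0, "wz": 0, "gripper": 0.6},
  {"tx": 0, "ty": 0, "tz": 0, "wx": 0, "wy": 0, "wz": 0, "gripper": 0.8},
  {"tx": 0, "ty": 0, "tz": 0, "wx": 0, "wy": 0, "wz": 0, "gripper": 0.95},
  {"tx": 0, "ty": 0, "tz": 0, "wx": 0, "wy": 0, "wz": 0, "gripper": 0.95},
  {"tx": 0, "ty": 0, "tz": 0, "wx": 0, "wy": 0, "wz": 0, "gripper": 0.95},
])

```text
time: 8.55
position: [0.4837, 0.0826, 0.0618]
tool_rot: [-2.516, -1.881, 0.001]
ft_force: [0.7, -0.9, -0.5]
grip_width: 0.781
grip_force: 0.0
```

jog_arm([
  {"tx": 0, "ty": 0, "tz": 0, "wx": 0, "wy": 0, "wz": 0, "gripper": 0.95},
  {"tx": 0, "ty": 0, "tz": 0, "wx": 0, "wy": 0, "wz": 0, "gripper": 0.95},
  {"tx": 0, "ty": 0, "tz": 0, "wx": 0, "wy": 0, "wz": 0, "gripper": 0.95},
  {"tx": 0, "ty": 0, "tz": 0, "wx": 0, "wy": 0, "wz": 0, "gripper": 0.95},
  {"tx": 0, "ty": 0, "tz": 0, "wx": 0, "wy": 0, "wz": 0, "gripper": 0.95},
])

```text
time: 8.97
position: [0.4838, 0.0826, 0.062]
tool_rot: [2.516, 1.881, -0.0]
ft_force: [0.5, -0.7, -0.2]
grip_width: 0.941
grip_force: 0.0
```

The jar touched the floor with a small upward force and is released. Going straight up.

jog_arm([
  {"tx": 0, "ty": 0, "tz": -15, "wx": 0, "wy": 0, "wz": 0, "gripper": 0.95},
  {"tx": 0, "ty": 0, "tz": -45, "wx": 0, "wy": 0, "wz": 0, "gripper": 0.95},
  {"tx": 0, "ty": 0, "tz": -80, "wx": 0, "wy": 0, "wz": 0, "gripper": 0.95},
  {"tx": 0, "ty": 0, "tz": -110, "wx": 0, "wy": 0, "wz": 0, "gripper": 0.95},
  {"tx": 0, "ty": 0, "tz": -130, "wx": 0, "wy": 0, "wz": 0, "gripper": 0.95},
])

```text
time: 9.38
position: [0.485, 0.083, 0.1952]
tool_rot: [2.514, 1.88, 0.004]
ft_force: [0.0, 0.3, 0.1]
grip_width: 0.95
grip_force: 0.0
```

jog_arm([
  {"tx": -30, "ty": 0, "tz": 0, "wx": 0, "wy": 0, "wz": 0, "gripper": 0.95},
  {"tx": -65, "ty": 0, "tz": 0, "wx": 0, "wy": 0, "wz": 0, "gripper": 0.95},
  {"tx": -90, "ty": 0, "tz": 0, "wx": 0, "wy": 0, "wz": 0, "gripper": 0.95},
  {"tx": -100, "ty": 0, "tz": 0, "wx": 0, "wy": 0, "wz": 0, "gripper": 0.95},
  {"tx": -100, "ty": 0, "tz": 0, "wx": 0, "wy": 0, "wz": 0, "gripper": 0.95},
])

```text
time: 9.8
position: [0.455, -0.016, 0.192]
tool_rot: [2.52, 1.874, -0.001]
ft_force: [0.4, 0.4, -0.7]
grip_width: 0.949
grip_force: 0.0
```

Run:
```python
from h import *
S=vision.get_image("scene")["color"];T=vision.get_image("wrist")["color"]
cv2.imwrite("pics/p3.png",np.hstack([cv2.resize(S[110:290,140:320],(400,400)),cv2.copyMakeBorder(cv2.resize(T,(400,300)),0,100,0,0,0)]))
```

```text
(no output)
```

View pics/p3.png

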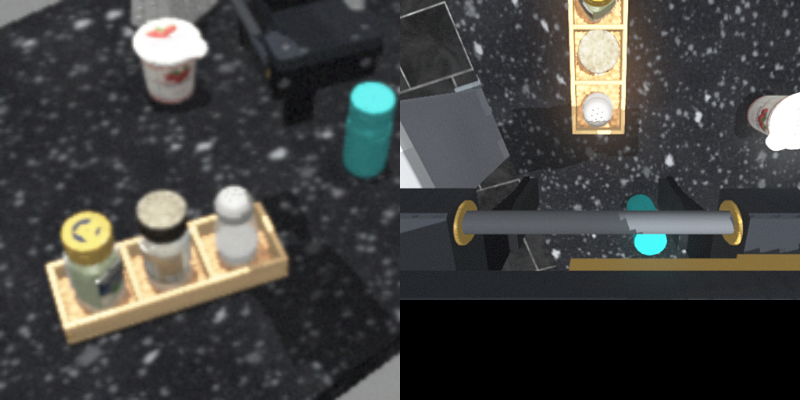

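The jar stands upright in the middle compartment at about (163,240), between the yellow-capped jar (93,260) and the salt shaker (236,225). The gripper is clear of everything.

```bash
python3 -c "
from bench import ctrl; print(ctrl.close_job())"
```

```text
the job is handed in; nothing more can be done
None
```

The spice jar is standing upright in the rack's empty middle compartment and released, with the salt shaker and the yellow-capped jar still in their own compartments; I handed the job in at about 10 s of the 34 s allowed.

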